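# Set a board-stop gauge four clicks out and lock it

## Task

On the turquoise board-stop gauge, push the orange fin of the click dial round with a fingertip, clockwise as seen from above, exactly four clicks from its home stop, never going past the fourth click. Then press the green button beside it fully down to lock the setting, and let go of it. Only push the dial, gently, never gripping it, and leave the board piece on the gauge's bed and everything else on the bench where it lies.

Things in the scene. Friction and masses are not known exactly. Their poses are not given: they have to be found in the camera images.
- gauge: Turquoise housing fixed to the bench, 160 (x) x 260 (y) x 50 mm high, with a low aluminium bed on its -y end. Origin at bench level on the dial's axis; z up. With its yaw at 0 the operator's side faces -x. Its yaw varies by up to about 0.35 rad.
- dial_centre (a point): Point fixed on the dial's axis, on the upper face of the round black dial (128 mm across), 58 mm above the bench. Around the axis an aluminium hub 15 mm in radius stands 14 mm above the face. White pips on the housing round the dial, one per click, 30 degrees apart.
- fin_mid (a point): Centre of the orange upright fin, which turns with the dial. The fin is radial, 10 mm thick, runs from 20 to 62 mm from the axis and stands 22 mm above the dial's face (80 mm above the bench); this point is 41 mm from the axis and 69 mm above the bench. At home it lies, seen from the axis, at 240 degrees counter-clockwise from the gauge's x axis; each click carries it 30 degrees clockwise. Push its flat side.
- dial (a joint): Dial angle in rad: 0 at the home stop where it starts, growing clockwise seen from above. A click every 0.5236 rad (30 degrees): the dial resists with about 0.15 to 0.2 N m up to half-way between clicks, then snaps ahead by itself to the next click and stays there when left alone. Fourth click = 2.094 rad. It has eight clicks; each moves the steel stop on the bed 3 mm away from the dial.
- lock_top (a point): Centre of the top face of the green push button (36 mm across) on the housing, 105 mm from the dial's axis along the gauge's +y. Spring loaded: straight down 6 mm, about 5 N at the bottom, comes up again by itself.
- lock (a joint): Travel of the green button in m: 0 up, 0.006 fully down.
- board_a: Tan fibreboard piece 80 x 28 x 28 mm lying loose on the gauge's bed. Origin at centre of underside. Leave alone.
- board_b: Brown fibreboard piece 130 x 35 x 32 mm, loose on the bench. Origin at centre of underside. Leave alone.
- foam: Light-blue rigid foam block 100 x 70 x 60 mm, loose. Origin at centre of underside. Leave alone.
- pliers: Blue-handled pliers 190 mm long, lying along their x, 19 mm high, loose. Origin near the pivot. Leave alone.
- mug: White mug 76 mm across, 85 mm high, loose. Origin at centre of underside. Leave alone.
- cast: White round plaster cast 80 mm across, 45 mm high, loose. Origin at centre of underside. Leave alone.

How it is judged (in metres and radians):
On the way, in this order (a step that is already met when the one before it is completed fails the run):
1. the dial rests at its fourth click (value of joint dial between 1.9897 and 2.1991 rad and velocity of joint dial between -0.15 and 0.15 rad/s), for 0.2 s.
2. the green button is pressed fully down (value of joint lock above 0.0048 m and value of joint dial between 1.9897 and 2.1991 rad), for 0.05 s.
At the end, for the whole second after the job is handed in: The dial rests at its fourth click (2.094 rad, within 0.105 rad), the green button was pressed at least 4.8 mm down after that and is up again (under 1.5 mm), and every loose thing is within 20 mm of where it began (all of step 1 and value of joint lock below 0.0015 m and distance of each of board_a, board_b, foam, pliers, mug, cast from where it was at the start of the episode below 0.02 m); the robot touches nothing.
It fails at once if the dial goes past the fourth click (more than half-way to the fifth) (value of joint dial above 2.3562 rad).
It fails at once if the green button is pressed (over 3 mm) before the dial is at the fourth click (value of joint lock above 0.003 m and value of joint dial below 1.9635 rad).
It fails at once if the dial is gripped or shoved hard (over 25 N from the fingers) (contact force between the fingers and dial above 25 N).
It fails at once if a loose bystander is moved more than 20 mm or lifted (distance of any of board_a, board_b, foam, pliers, mug, cast from where it was at the start of the episode above 0.02 m).
It also fails if it takes over 48 s, if anything falls off the work surface, if the arm or the gripper's body presses on something with over 40 N, if the wrist force passes 120 N, or if a joint passes its speed limit or range.

## Robot

A 6-joint arm with a two-finger parallel gripper is mounted at the origin on the work surface. World frame = base frame: x ahead of the robot, y to its left, z up, the work surface at z = 0. Lengths are in m, angles in degrees, forces in N, time in s.
With the tool pointing down it reaches from about 0.375 to 0.9 m from the base axis. Payload 3.1 kg.
Tool frame: the origin (TCP) lies on the centre line of the jaws, within the pads' length; the fingertips stand 17 mm ahead of it and the grasp point (between the pads) lies 2 mm behind it; y points along the fingers, x is the direction in which the jaws open and shut, and the axes are right-handed (so a half turn about y gives the same grasp; the last joint's range is limited). The gripper opens to 87 mm and grips with 3 to 60 N. Pads are 19 mm wide; open, the fingers measure 117 mm over their backs; the gripper's body (75 mm by 190 mm) begins 51 mm behind the grasp point.
Start: joints at [60.418, 30.224, 82.088, -0, 67.689, -10.227], TCP at [0.207, 0.59, 0.219] pointing down, gripper open.
Joint ranges: [-176.69, 176.69], [-43.24, 126.21], [12.49, 139.97], [-82, 262], [0, 151.66], [-163.58, 163.58]. Speed limits (degrees/s): [159.86, 159.86, 180, 180, 180, 180].

## Interface

Orientations are given as a 3x3 rotation matrix whose columns are the frame's x, y, z axes.
In Python, from rig import read_state, capture, camera_info, hand_in, trace, tip_of gives the robot as it stands.
- The arm moves only by the tool jog_arm, never from a script. Its argument "steps" is a list of rows, each an object with "fingers": the opening in per cent of the stroke, from 0 (shut) to 100 (fully open); "delta_pos": the shift along the world's x, y, z in mm, a list of three; "turn": the turn about the world's z in degrees. A call has 1 to 20 rows; each row is the pose to reach, as a shift and turn from the pose commanded when the call began; what a row does not reach only later rows make up. A row lasts 1/12 s, in which the tool goes at most 41.7 mm and 7.16 degrees, less where a joint would pass 70% of its speed; a pose out of reach is approached as far as the arm can. A call with a gripper value outside its range is refused whole. The fingers move at their own pace and stop on an object; the grip force is fixed at half the most. Time passes only in rows, so rows that repeat a pose let the fingers close. It gives the time, the measured TCP pose, the force and the opening at its end, in the units of the state.
- read_state(): the state, without advancing time (a new reading comes with each control period).
- capture(name): name is "scene" or "top"; returns the picture (400x640x3 uint8, red, green, blue); there is no depth.
- camera_info(name): a dict with "fov_y" (degrees; the focal length in pixels is half the picture's height over the tangent of half this angle, whatever the lens; pixels are square), "cx", "cy" (the principal point, pixels), "k1" (the pictures are not rectified: a ray, as slopes to the right and down, at radius r is drawn at 1 + k1 r^2 times it, then the intrinsics apply), "view" (4x4, takes a point from world to camera coordinates). Camera axes: x right, y down, z forward; pixel columns grow to the right and rows downward; lengths in m; the calibration is good to about 2 mm. A picture is of the moment at which its call begins. camera_info takes no time and is no camera call.
- hand_in(): hands the job in, once; it reports no verdict.
Trained networks look in the newest picture that a camera, given by its name, has taken for a name from the list of things; names that differ only in an ending like _2 or _b are one class to them, and where a whole thing is asked for, a point or a joint stands for the part that bears it (a point fixed in the world has none). Each returns a list of dicts, best first, with "confidence" (0 to 1); they miss things now and then, are a little off and sometimes report something else, mostly with a low value. They report only what shows in the picture. A call takes as long as a camera call.
- trace(target, camera): "mask" (400x640 bool, what is visible of it).
- tip_of(target, camera): "position" ([x, y, z] in m, in world coordinates, good to about 4 mm: a listed point, or the origin of a listed thing).
The state is a dict: "time_s": time; "joint_positions": joint angles; "qvel": joint speeds; "tau": joint torques, N m; "position": TCP position; "tcp_rot": TCP orientation; "force": force on the tool from outside, world axes, zero at the start; "moment": the same for the moment, N m; "opening": opening from 0.0 (shut) to 1.0 (fully open).
Only numpy, scipy, OpenCV 4.12 (cv2) and the standard library are available. Lean on these libraries where they do the work, as an engineer would, in place of code of your own. Each camera call takes 0.05 s, during which the arm holds its last target.

## Working session

There is one attempt and no reset: what is moved stays moved. The work goes in short steps, Python scripts to look and compute and a tool call to move; the robot and the scene stay as the last step left them, time stands still between calls to the robot, and variables do not carry over. Pictures are saved under pics/ and viewed, and the job is handed in when it is done.

Besides the shell and the picture viewer there is one more tool, called after ">>>" as a command line: name --argument value ..., lists and objects as JSON in quotes. jog_arm: Moves the arm, as the interface text tells. Its arguments: {"type":"object","properties":{"steps":{"type":"array","items":{"type":"object","properties":{"fingers":{"type":"number"},"delta_pos":{"type":"array","items":{"type":"number"}},"turn":{"type":"number"}}}}},"required":["steps"]}

```bash
mkdir -p pics; cat > h.py <<'E'
import numpy as np,cv2
from rig import *
def save(cam,name):
    im=capture(cam); cv2.imwrite(f'pics/{name}.png',im[:,:,::-1]); return im
def proj(cam,P):
    c=camera_info(cam);V=np.array(c['view']);P=np.atleast_2d(P)
    q=P@V[:3,:3].T+V[:3,3];s=q[:,:2]/q[:,2:];r2=(s**2).sum(1,keepdims=True)
    s=s*(1+c['k1']*r2);f=200/np.tan(np.radians(c['fov_y']/2))
    return s*f+[c['cx'],c['cy']]
def unproj(cam,uv,z):
    c=camera_info(cam);V=np.array(c['view']);f=200/np.tan(np.radians(c['fov_y']/2))
    d=(np.array(uv,float)-[c['cx'],c['cy']])/f;s=d.copy()
    for _ in range(30): s=d/(1+c['k1']*(s@s))
    R=V[:3,:3];o=-R.T@V[:3,3];r=R.T@np.array([*s,1]);return o+r*(z-o[2])/r[2]
E
python3 - <<'E'
from h import *
for c in('top','scene'):
    save(c,c+'0')
    for t in('dial_centre','fin_mid','lock_top','gauge','mug','foam','cast','board_a','board_b','pliers'):
        print(c,t,[(np.round(d['position'],4).tolist(),round(d['confidence'],2)) for d in tip_of(t,c)][:2])
s=read_state();print(s['time_s'],s['position'],s['tcp_rot'],s['force'])
E
```

```text
top dial_centre [([0.5686, -0.0496, 0.056], 0.96)]
top fin_mid [([0.3146, 0.4008, -0.0029], 0.7), ([0.541, -0.0865, 0.0678], 0.57)]
top lock_top [([0.579, 0.0554, 0.0736], 0.52)]
top gauge [([0.5704, -0.0476, 0.0043], 0.66)]
top mug [([0.6193, -0.3968, -0.0003], 0.95), ([0.5575, -0.1949, 0.0218], 0.64)]
top foam [([0.6269, 0.3748, -0.0003], 0.88)]
top cast [([0.3173, 0.4041, -0.0019], 0.58)]
top board_a [([0.4483, 0.4562, -0.0041], 0.6), ([0.5548, -0.197, 0.0226], 0.54)]
top board_b [([0.4483, 0.4562, -0.0041], 0.6), ([0.5548, -0.197, 0.0226], 0.54)]
top pliers [([0.4426, -0.4453, 0.0029], 0.84)]
scene dial_centre [([0.5727, -0.0507, 0.0555], 0.87)]
scene fin_mid [([0.5462, -0.0814, 0.0685], 0.91)]
scene lock_top []
scene gauge [([0.5685, -0.0507, -0.0014], 0.71)]
scene mug [([0.6192, -0.3934, -0.0014], 0.65), ([0.6254, 0.3701, 0.0002], 0.53)]
scene foam [([0.6296, 0.3698, 0.0042], 0.84)]
scene cast [([0.3115, 0.403, 0.0038], 0.9)]
scene board_a [([0.5491, -0.199, 0.0184], 0.8), ([0.4447, 0.452, -0.001], 0.71)]
scene board_b [([0.5491, -0.199, 0.0184], 0.8), ([0.4447, 0.452, -0.001], 0.71)]
scene pliers [([0.4488, -0.4496, -0.0004], 0.62)]
1.1 [0.20708595 0.58966841 0.21885735] [[ 3.31368569e-01 -1.10369114e-05 -9.43501389e-01]
 [ 9.43501389e-01 -1.49544586e-05  3.31368569e-01]
 [-1.77668380e-05 -1.00000000e+00  5.45790373e-06]] [-1.25860831 -0.10712782 -0.32503555]
```

View pics/top0.png

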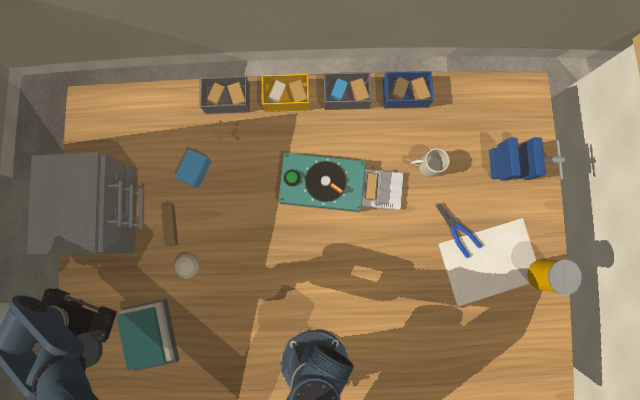

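View pics/scene0.png

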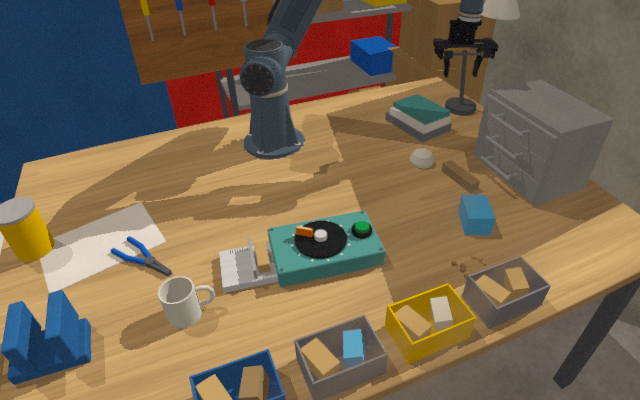

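The top view shows the dial hub at about (325,181), the fin at (337,187), the button at (291,177) and the bed on the right. Next I'll refine the centre and yaw by colour.

```bash
python3 - <<'E'
from h import *
im=cv2.imread('pics/top0.png')
crop=im[140:220,265:415]; cv2.imwrite('pics/c1.png',cv2.resize(crop,None,fx=5,fy=5,interpolation=cv2.INTER_CUBIC))
hsv=cv2.cvtColor(im,cv2.COLOR_BGR2HSV)
def cen(cam,im,lo,hi,box):
    hsv=cv2.cvtColor(im,cv2.COLOR_BGR2HSV);m=cv2.inRange(hsv,lo,hi);k=np.zeros_like(m);k[box[1]:box[3],box[0]:box[2]]=1;m=m*k
    ys,xs=np.nonzero(m);return np.array([xs.mean(),ys.mean()]),len(xs)
sc=cv2.imread('pics/scene0.png')
for cam,i,bb,fb in(('top',im,(280,165,303,190),(325,175,350,200)),('scene',sc,(348,215,378,242),(290,222,318,242))):
    g,n=cen(cam,i,(50,150,40),(75,255,255),bb);o,n2=cen(cam,i,(5,150,100),(18,255,255),fb)
    print(cam,g,n,o,n2,unproj(cam,g,.06),unproj(cam,g,.068),unproj(cam,o,.075))
C=np.array([.5705,-.050])
for yaw in(-.2,-.15,-.1,-.05,0): 
  R=np.array([[np.cos(yaw),-np.sin(yaw)],[np.sin(yaw),np.cos(yaw)]])
  print(yaw,C+R@[0,.105],C+R@(.041*np.array([np.cos(np.radians(240)),np.sin(np.radians(240))])))
E
```

```text
top [nan nan] 0 [335.69767442 187.88372093] 43 [nan nan nan] [nan nan nan] [ 0.53965467 -0.08061139  0.075     ]
scene [361.65986395 226.60544218] 147 [304.43548387 231.67741935] 124 [0.57731156 0.05827795 0.06      ] [0.58509935 0.05417986 0.068     ] [ 0.55311943 -0.0830635   0.075     ]
-0.2 [0.59136028 0.05290699] [ 0.54335447 -0.08072654]
-0.15 [0.586191   0.05382096] [ 0.54492409 -0.08204485]
-0.1 [0.58098251 0.05447544] [ 0.54655763 -0.08328307]
-0.05 [0.57574781 0.05486878] [ 0.54825101 -0.08443809]
0 [0.5705 0.055 ] [ 0.55       -0.08550704]<stdin>:7: RuntimeWarning: Mean of empty slice.
  ret = ret.dtype.type(ret / rcount)
```

View pics/c1.png

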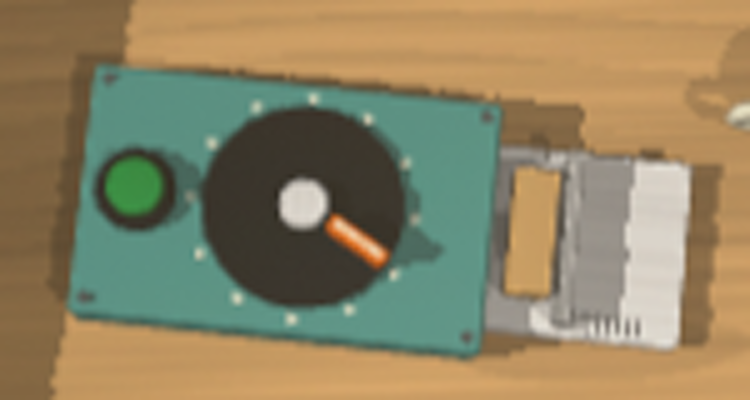

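```bash
python3 - <<'E'
from h import *
b=np.array([265,140.])
off=-0.4
D=unproj('top',b+np.array([303.5,206])/5+off,.058);H=unproj('top',b+np.array([303,203])/5+off,.072)
for z in(.058,.064,.07): print('B',z,unproj('top',b+np.array([134,186])/5+off,z))
print(D,H, tip_of('lock_top','top'),tip_of('lock_top','scene'))
F=unproj('top',b+np.array([388,262])/5+off,.08);print(F)
# edges
P=[unproj('top',b+np.array(p)/5+off,.05)[:2] for p in((95,65),(500,103),(475,357),(70,316))]
print(P); e1=P[0]-P[1];e2=P[3]-P[2];e3=P[1]-P[2];e4=P[0]-P[3]
for e in(e1,e2): print(np.degrees(np.arctan2(-e[0],e[1])),np.linalg.norm(e))
for e in(e3,e4): print(np.degrees(np.arctan2(e[1],e[0])),np.linalg.norm(e))
sc=cv2.imread('pics/scene0.png')
cv2.imwrite('pics/c2.png',cv2.resize(sc[200:290,210:395],None,fx=4,fy=4,interpolation=cv2.INTER_CUBIC))
E
```

```text
B 0.058 [0.58121759 0.05514618 0.058     ]
B 0.064 [0.58013651 0.05483978 0.064     ]
B 0.07 [0.57905543 0.05453339 0.07      ]
[ 0.56541239 -0.05005319  0.058     ] [ 0.56494505 -0.04934962  0.072     ] [{'position': [0.579, 0.0554, 0.0736], 'confidence': 0.52}] []
[ 0.5256562  -0.09968151  0.08      ]
[array([0.66111724, 0.07850578]), array([ 0.62898228, -0.17647769]), array([ 0.46868409, -0.15374361]), array([0.50175184, 0.09734801])]
-7.1829815366998915 0.25700044230208835
-7.5024470987768135 0.2532597042022084
-8.072067018555273 0.1619022828694065
-6.742941782315046 0.16047542427453618
```

View pics/c2.png

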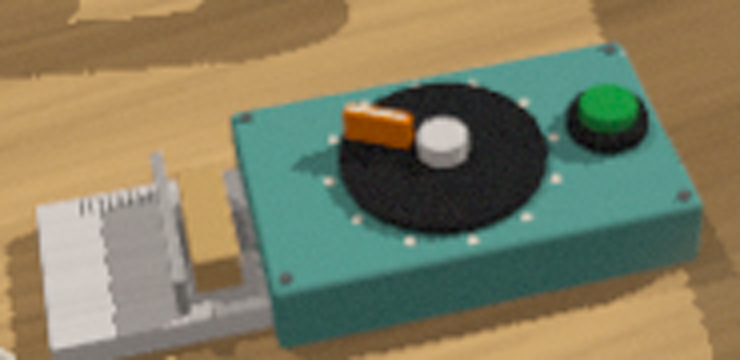

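```bash
cat > plan.py <<'E'
from h import *
C=np.array([.5685,-.050]);YAW=-7.3
def pos(phi,gap=14.5,r=45):  # phi: dial angle deg that finger front face corresponds to
    a=np.radians(240+YAW-phi);u=np.array([np.cos(a),np.sin(a)]);n=np.array([-u[1],u[0]])
    return C*1000+r*u+gap*n
def yawcmd(phi): return 60+YAW-phi
if __name__=='__main__':
    s=read_state();p=np.array(s['position'])*1000;R=np.array(s['tcp_rot']);y=np.degrees(np.arctan2(R[1,0],R[0,0]))
    print(p,y,yawcmd(0)-y)
    q=pos(0,32);print(q, q-p[:2], 82-p[2])
    for f in range(-10,120,4): print(f,np.round(pos(f)-pos(0,32),1))
E
python3 plan.py
```

```text
[207.08028602 589.68806353 218.83319844] 70.64724984286003 -17.947249842860032
[ 566.68567338 -105.18793545] [ 359.60538736 -694.87599898] -136.83319843899727
-10 [-5.9  8.5]
-6 [-9.2  9.2]
-2 [-12.4  10.1]
2 [-15.5  11.2]
6 [-18.5  12.5]
10 [-21.4  14. ]
14 [-24.2  15.7]
18 [-26.9  17.6]
22 [-29.5  19.7]
26 [-31.9  22. ]
30 [-34.1  24.4]
34 [-36.2  27. ]
38 [-38.   29.7]
42 [-39.7  32.6]
46 [-41.2  35.5]
50 [-42.5  38.6]
54 [-43.5  41.7]
58 [-44.3  44.9]
62 [-44.9  48.2]
66 [-45.3  51.4]
70 [-45.5  54.7]
74 [-45.4  58. ]
78 [-45.1  61.3]
82 [-44.5  64.6]
86 [-43.8  67.8]
90 [-42.8  70.9]
94 [-41.6  74. ]
98 [-40.1  77. ]
102 [-38.5  79.8]
106 [-36.7  82.6]
110 [-34.7  85.2]
114 [-32.5  87.7]
118 [-30.2  90. ]
```

>>> jog_arm --steps '[{"delta_pos":[40,-70,0],"turn":-3,"fingers":0},{"delta_pos":[180,-340,0],"turn":-10,"fingers":0},{"delta_pos":[180,-340,0],"turn":-10,"fingers":0},{"delta_pos":[180,-340,0],"turn":-10,"fingers":0},{"delta_pos":[180,-340,0],"turn":-10,"fingers":0},{"delta_pos":[180,-340,0],"turn":-10,"fingers":0},{"delta_pos":[180,-340,0],"turn":-10,"fingers":0},{"delta_pos":[180,-340,0],"turn":-10,"fingers":0},{"delta_pos":[180,-340,0],"turn":-10,"fingers":0},{"delta_pos":[180,-340,0],"turn":-10,"fingers":0},{"delta_pos":[360,-695,0],"turn":-18,"fingers":0},{"delta_pos":[360,-695,0],"turn":-18,"fingers":0},{"delta_pos":[360,-695,0],"turn":-18,"fingers":0},{"delta_pos":[360,-695,0],"turn":-18,"fingers":0},{"delta_pos":[360,-695,0],"turn":-18,"fingers":0},{"delta_pos":[360,-695,0],"turn":-18,"fingers":0},{"delta_pos":[360,-695,0],"turn":-18,"fingers":0},{"delta_pos":[360,-695,0],"turn":-18,"fingers":0},{"delta_pos":[360,-695,0],"turn":-18,"fingers":0},{"delta_pos":[360,-695,0],"turn":-18,"fingers":0}]'

```text
time_s: 2.87
position: [0.5697, -0.1096, 0.2191]
tcp_rot: [[0.609, 0.003, -0.793], [0.793, -0.002, 0.609], [0.0, -1.0, -0.004]]
force: [0.4, 0.5, 0.5]
opening: 0.006
```

>>> jog_arm --steps '[{"delta_pos":[0,0,-35],"turn":0,"fingers":0},{"delta_pos":[0,0,-70],"turn":0,"fingers":0},{"delta_pos":[0,0,-90],"turn":0,"fingers":0},{"delta_pos":[0,0,-100],"turn":0,"fingers":0},{"delta_pos":[0,0,-100],"turn":0,"fingers":0},{"delta_pos":[0,0,-100],"turn":0,"fingers":0}]'

```text
time_s: 3.37
position: [0.5676, -0.1051, 0.1191]
tcp_rot: [[0.606, 0.0, -0.795], [0.795, -0.0, 0.606], [0.0, -1.0, -0.0]]
force: [-0.1, -0.4, 1.2]
opening: 0.005
```

```bash
cat > look.py <<'E'
import sys
from h import *
n=sys.argv[1]
t=save('top',n+'t');s=save('scene',n+'s')
a=cv2.resize(t[130:230,265:415],(780,520),interpolation=cv2.INTER_CUBIC)
b=cv2.resize(s[150:290,210:395],(780,590),interpolation=cv2.INTER_CUBIC)
cv2.imwrite(f'pics/{n}a.png',a[:,:,::-1]);cv2.imwrite(f'pics/{n}b.png',b[:,:,::-1])
for c in('top','scene'):
  for d in tip_of('fin_mid',c):
    p=np.array(d['position']);v=p[:2]-[.5685,-.050];A=np.degrees(np.arctan2(v[1],v[0]))
    print(c,np.round(p,4),round(d['confidence'],2),'dial deg',round((232.7-A)%360,1), 'r',round(np.hypot(*v),4))
st=read_state();print(st['time_s'],np.round(st['position'],4),np.round(st['force'],2),st['opening'])
E
python3 look.py k1
```

```text
scene [ 0.5458 -0.0813  0.0704] 0.56 dial deg 358.7 r 0.0387
3.5667 [ 0.5684 -0.1055  0.1206] [ 1.02  0.62 -0.12] -0.0006034074145654105
```

View pics/k1b.png

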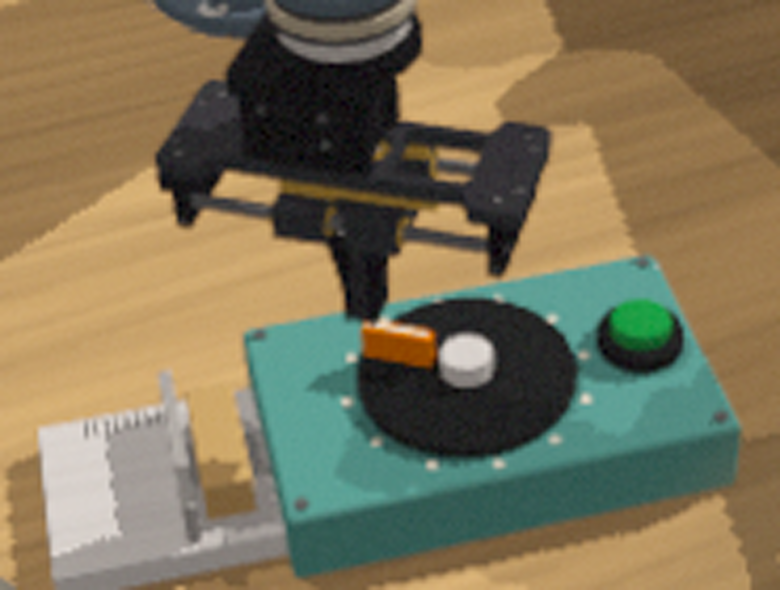

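View pics/k1a.png

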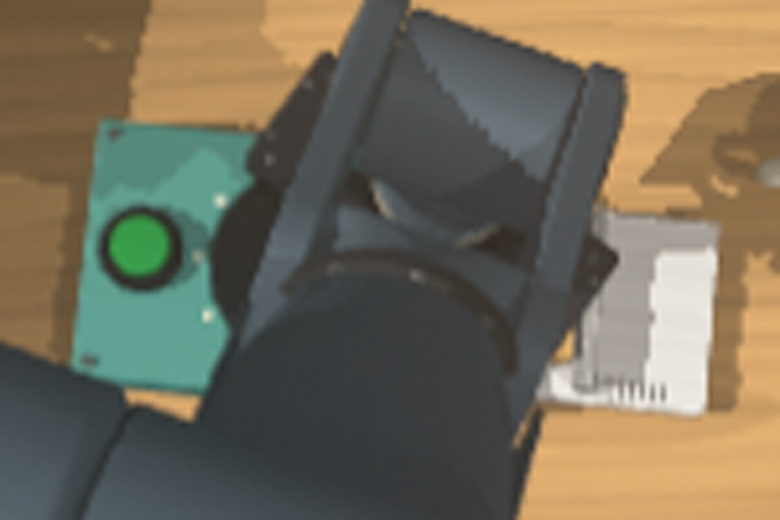

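```bash
python3 - <<'E'
from h import *
u=np.array([210+365*185/780,150+318*140/590]);print(u,unproj('scene',u,.1026))
print(proj('scene',[[.5684,-.1055,.1036],[.5684,-.1055,.0645],[.5437,-.0826,.08]]))
E
```

```text
[296.57051282 225.45762712] [ 0.55402333 -0.10153901  0.1026    ]
[[296.98955069 229.41584323]
 [298.02750991 241.50946917]
 [303.15972882 227.6585076 ]]
```

```bash
python3 - <<'E'
from h import *
s=cv2.imread('pics/k1s.png')
P=proj('scene',[[.5684,-.1055,.1036]])[0]
c=cv2.resize(s[195:255,270:340],None,fx=10,fy=10,interpolation=cv2.INTER_NEAREST)
cv2.circle(c,tuple(int(v) for v in ((P-[270,195])*10+5)),4,(0,0,255),-1)
for z in (.1036,.12):
 for dx in(-1,1):
  for dy in(-1,1):
    a=np.radians(52.7);d=np.array([np.cos(a),np.sin(a)])*.015*dx+np.array([-np.sin(a),np.cos(a)])*.0095*dy
    P=proj('scene',[[.5684+d[0],-.1055+d[1],z]])[0];cv2.circle(c,tuple(int(v) for v in ((P-[270,195])*10+5)),4,(0,255,255),-1)
cv2.imwrite('pics/z1.png',c)
E
```

```text
(no output)
```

View pics/z1.png

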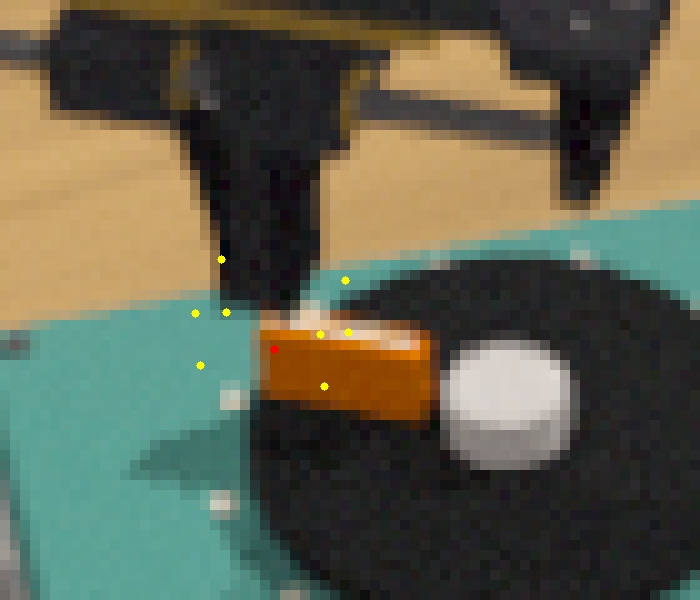

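```bash
python3 - <<'E'
from h import *
for x in(.5645,.5685,.5725):
  print(x,proj('scene',[[x,-.05,.072],[x,-.05,.058]]),proj('top',[[x,-.05,.072]]))
print(unproj('scene',[321,232.3],.072))
# fin end corners: 
import math
a=math.radians(232.7);
for r in(20,62): print(r,proj('scene',[[.5685+.001*r*math.cos(a),-.05+.001*r*math.sin(a),.08]]))
for z in(.1,.11,.115): print(z,proj('scene',[[.5684,-.1055,z]]))
s=cv2.imread('pics/k1s.png')
c=cv2.resize(s[20:240,200:400],None,fx=3.5,fy=2.7,interpolation=cv2.INTER_CUBIC)
cv2.imwrite('pics/z2.png',c)
E
```

```text
0.5645 [[319.01581262 231.7957939 ]
 [319.18898108 236.01240301]] [[325.41599916 180.33647373]]
0.5685 [[319.63054909 232.83836915]
 [319.79890625 237.05723811]] [[325.37305159 179.05489399]]
0.5725 [[320.24867372 233.88662431]
 [320.41215839 238.10770023]] [[325.3301087 177.7743737]]
[ 0.56806253 -0.04627932  0.072     ]
20 [[311.50609127 229.04990202]]
62 [[294.8616181  226.25726936]]
0.1 [[297.08709866 230.55499871]]
0.11 [[296.81511739 227.37748297]]
0.115 [[296.67793096 225.77316091]]
```

View pics/z2.png

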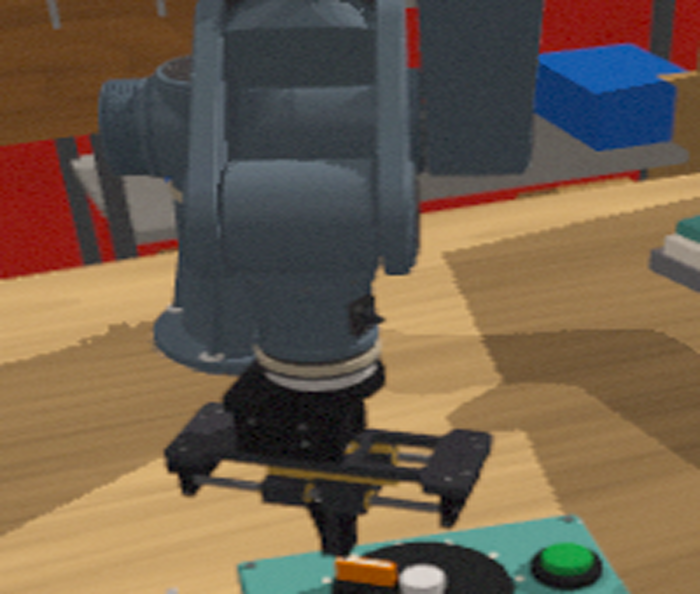

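>>> jog_arm --steps '[{"delta_pos":[5,-3,0],"turn":0,"fingers":0},{"delta_pos":[8,-6,-8],"turn":0,"fingers":0},{"delta_pos":[8,-6,-16],"turn":0,"fingers":0},{"delta_pos":[8,-6,-22],"turn":0,"fingers":0},{"delta_pos":[8,-6,-22],"turn":0,"fingers":0},{"delta_pos":[8,-6,-22],"turn":0,"fingers":0}]'

```text
time_s: 4.07
position: [0.5743, -0.1111, 0.0958]
tcp_rot: [[0.607, -0.002, -0.795], [0.795, 0.001, 0.607], [-0.001, -1.0, 0.002]]
force: [0.0, 0.1, -0.0]
opening: 0.005
```

```bash
cat > zoom.py <<'E'
import sys
from h import *
n=sys.argv[1];save('scene',n)
st=read_state();p=np.array(st['position']);R=np.array(st['tcp_rot']);print(st['time_s'],p,st['force'])
s=cv2.imread(f'pics/{n}.png')
c=cv2.resize(s[195:255,270:350],None,fx=10,fy=10,interpolation=cv2.INTER_NEAREST)
for z in(0,-.017): 
    P=proj('scene',[p+[0,0,z]])[0];cv2.circle(c,tuple(int(v) for v in ((P-[270,195])*10+5)),4,(0,0,255),-1)
cv2.imwrite(f'pics/{n}z.png',c)
E
python3 zoom.py k2
```

```text
4.1167 [ 0.57464464 -0.11115077  0.09624373] [-0.12371903 -0.38229005  0.12307794]
```

View pics/k2z.png

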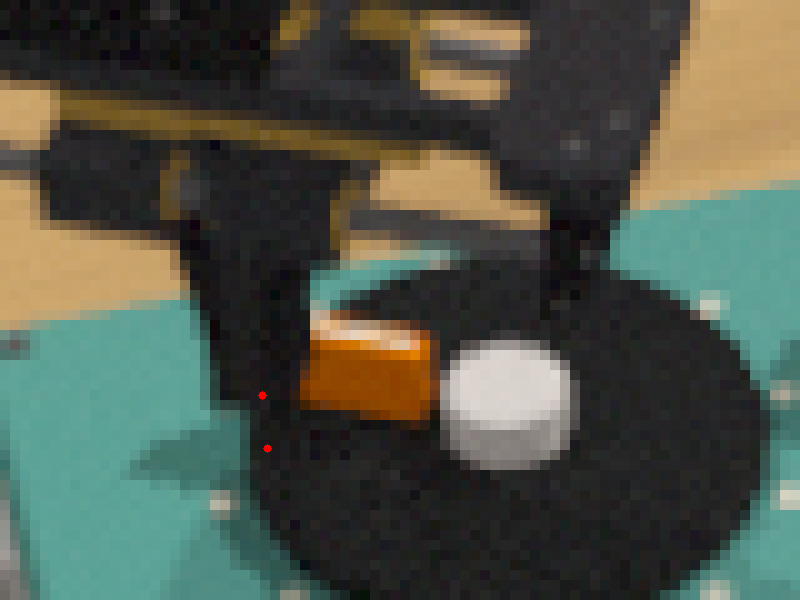

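>>> jog_arm --steps '[{"delta_pos":[0,0,-5],"turn":0,"fingers":0},{"delta_pos":[0,0,-10],"turn":0,"fingers":0},{"delta_pos":[0,0,-14],"turn":0,"fingers":0},{"delta_pos":[0,0,-17.5],"turn":0,"fingers":0},{"delta_pos":[0,0,-17.5],"turn":0,"fingers":0},{"delta_pos":[0,0,-17.5],"turn":0,"fingers":0}]'

```text
time_s: 4.62
position: [0.5749, -0.1113, 0.079]
tcp_rot: [[0.607, -0.001, -0.795], [0.795, 0.0, 0.607], [-0.0, -1.0, 0.001]]
force: [-0.0, 0.6, 0.5]
opening: 0.007
```

```bash
python3 zoom.py k3
```

```text
4.6667 [ 0.57508523 -0.11133487  0.07924995] [-0.28339871  0.36397933  0.20249533]
```

View pics/k3z.png

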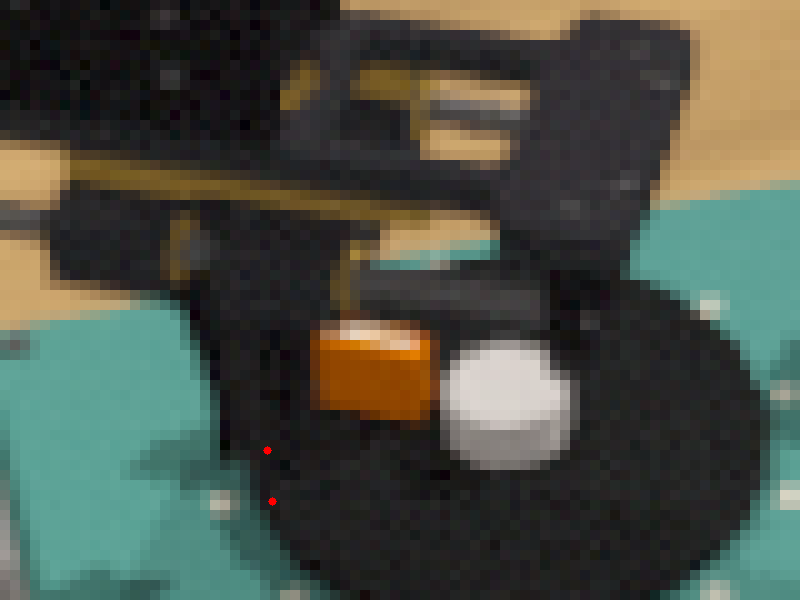

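```bash
sed -i 's/C=np.array(.*;/C=np.array([.5675,-.049]);/' plan.py; python3 - <<'E'
from plan import *
print(proj('scene',[[.627,-.043,.128]]))
for f in range(-12,50,3): print(f,np.round(pos(f)-[575,-111.3],1))
E
```

```text
[[331.54362696 230.10289828]]
-12 [-13.6  15.4]
-9 [-16.1  15.8]
-6 [-18.5  16.3]
-3 [-20.9  17. ]
0 [-23.2  17.7]
3 [-25.5  18.6]
6 [-27.8  19.6]
9 [-30.   20.7]
12 [-32.2  22. ]
15 [-34.2  23.3]
18 [-36.2  24.8]
21 [-38.2  26.3]
24 [-40.  28.]
27 [-41.8  29.7]
30 [-43.4  31.6]
33 [-45.   33.5]
36 [-46.4  35.5]
39 [-47.8  37.6]
42 [-49.   39.7]
45 [-50.2  41.9]
48 [-51.2  44.2]
```

>>> jog_arm --steps '[{"delta_pos":[-4,4,0],"turn":0,"fingers":0},{"delta_pos":[-8,8,0],"turn":2,"fingers":0},{"delta_pos":[-11,12,0],"turn":5,"fingers":0},{"delta_pos":[-13.6,15.4,0],"turn":8,"fingers":0},{"delta_pos":[-16,15.8,0],"turn":9,"fingers":0},{"delta_pos":[-18.5,16.3,0],"turn":6,"fingers":0},{"delta_pos":[-21,17,0],"turn":3,"fingers":0},{"delta_pos":[-23,17.7,0],"turn":0,"fingers":0},{"delta_pos":[-25.5,18.6,0],"turn":-3,"fingers":0},{"delta_pos":[-27.8,19.6,0],"turn":-6,"fingers":0},{"delta_pos":[-30,20.7,0],"turn":-9,"fingers":0},{"delta_pos":[-30,20.7,0],"turn":-9,"fingers":0}]'

```text
time_s: 5.67
position: [0.5444, -0.0903, 0.0795]
tcp_rot: [[0.725, -0.001, -0.689], [0.689, 0.0, 0.725], [-0.0, -1.0, 0.001]]
force: [0.1, -0.3, 0.6]
opening: 0.004
```

```bash
python3 look.py k4;python3 zoom.py k5
```

```text
top [0.631  0.3728 0.0013] 0.23 dial deg 151.1 r 0.4274
scene [ 0.5442 -0.0836  0.0695] 0.93 dial deg 358.6 r 0.0415
scene [ 0.5707 -0.0498 -0.    ] 0.49 dial deg 227.5 r 0.0022
5.8667 [ 0.5453 -0.0908  0.0795] [0.54 0.48 0.14] 0.006581412443690066
5.9167 [ 0.54534339 -0.09076678  0.07946558] [-0.12646308 -0.5409924  -0.55591366]
```

View pics/k5z.png

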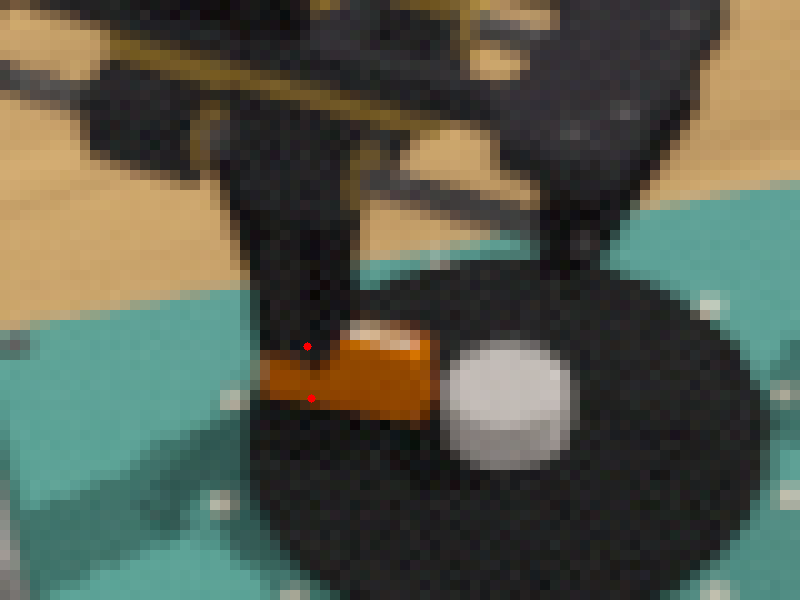

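```bash
python3 - <<'E'
import cv2,numpy as np
s=cv2.imread('pics/k5.png').astype(float)
s=255*(s/255)**.4
c=cv2.resize(s[200:250,280:330].clip(0,255).astype(np.uint8),None,fx=12,fy=12,interpolation=cv2.INTER_CUBIC)
cv2.imwrite('pics/z5.png',c)
s=cv2.imread('pics/k1s.png').astype(float)
s=255*(s/255)**.4
c=cv2.resize(s[195:245,270:320].clip(0,255).astype(np.uint8),None,fx=12,fy=12,interpolation=cv2.INTER_CUBIC)
cv2.imwrite('pics/z6.png',c)
E
```

```text
(no output)
```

View pics/z5.png

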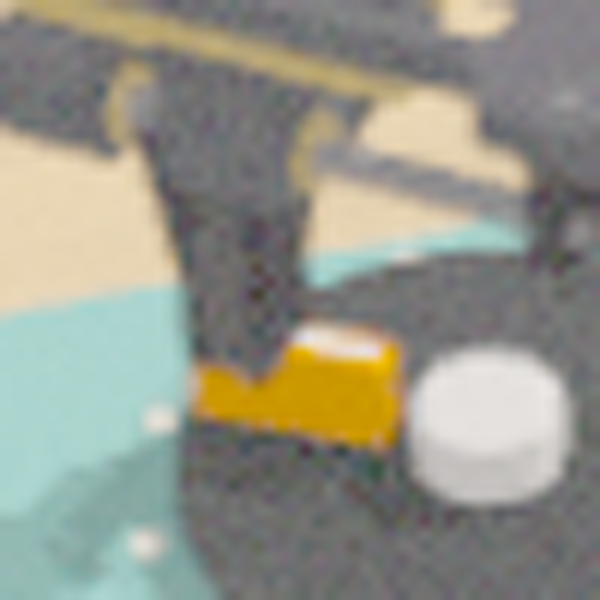

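View pics/z6.png

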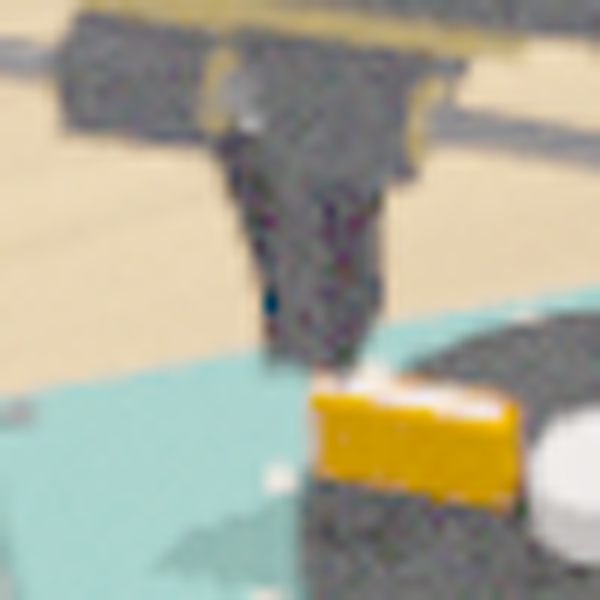

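>>> jog_arm --steps '[{"delta_pos":[7,-5,0],"turn":3,"fingers":0},{"delta_pos":[14,-10,0],"turn":6,"fingers":0},{"delta_pos":[20,-14.7,0],"turn":9,"fingers":0},{"delta_pos":[20,-14.7,-1],"turn":9,"fingers":0},{"delta_pos":[20,-14.7,-2],"turn":9,"fingers":0},{"delta_pos":[20,-14.7,-3],"turn":9,"fingers":0},{"delta_pos":[20,-14.7,-3.5],"turn":9,"fingers":0},{"delta_pos":[20,-14.7,-3.5],"turn":9,"fingers":0}]'

```text
time_s: 6.58
position: [0.5644, -0.1049, 0.0756]
tcp_rot: [[0.607, -0.001, -0.795], [0.795, 0.0, 0.607], [-0.0, -1.0, 0.001]]
force: [0.2, -0.9, -0.5]
opening: 0.008
```

>>> jog_arm --steps '[{"delta_pos":[0,0,-0.5],"turn":0,"fingers":0},{"delta_pos":[0,0,-1],"turn":0,"fingers":0},{"delta_pos":[0,0,-1],"turn":0,"fingers":0}]'

```text
time_s: 6.83
position: [0.565, -0.1052, 0.0748]
tcp_rot: [[0.607, -0.0, -0.795], [0.795, 0.0, 0.607], [-0.0, -1.0, 0.0]]
force: [0.3, -0.5, 0.3]
opening: 0.0
```

>>> jog_arm --steps '[{"delta_pos":[0,0,-0.5],"turn":0,"fingers":0},{"delta_pos":[0,0,-1],"turn":0,"fingers":0},{"delta_pos":[0,0,-1],"turn":0,"fingers":0}]'

```text
time_s: 7.08
position: [0.5651, -0.1053, 0.0738]
tcp_rot: [[0.607, -0.0, -0.795], [0.795, 0.0, 0.607], [-0.0, -1.0, 0.0]]
force: [0.3, 0.9, 0.3]
opening: 0.006
```

```bash
python3 zoom.py k6
```

```text
7.1333 [ 0.5650734  -0.10531917  0.07379797] [ 0.09506419 -0.16001099  0.42109091]
```

View pics/k6z.png

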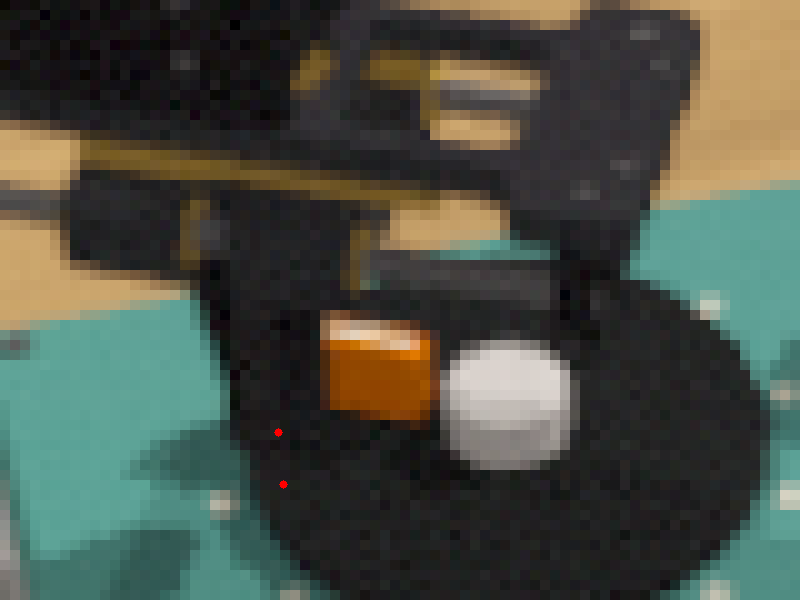

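>>> jog_arm --steps '[{"delta_pos":[0,0,-0.7],"turn":0,"fingers":0},{"delta_pos":[0,0,-1.4],"turn":0,"fingers":0},{"delta_pos":[0,0,-2],"turn":0,"fingers":0},{"delta_pos":[0,0,-2],"turn":0,"fingers":0}]'

```text
time_s: 7.47
position: [0.565, -0.1053, 0.0717]
tcp_rot: [[0.607, -0.0, -0.795], [0.795, 0.0, 0.607], [-0.0, -1.0, 0.0]]
force: [-0.7, 0.5, 0.4]
opening: 0.002
```

>>> jog_arm --steps '[{"delta_pos":[0,0,-0.7],"turn":0,"fingers":0},{"delta_pos":[0,0,-1.4],"turn":0,"fingers":0},{"delta_pos":[0,0,-2],"turn":0,"fingers":0},{"delta_pos":[0,0,-2],"turn":0,"fingers":0}]'

```text
time_s: 7.8
position: [0.565, -0.1053, 0.0697]
tcp_rot: [[0.607, -0.0, -0.795], [0.795, 0.0, 0.607], [-0.0, -1.0, 0.0]]
force: [-0.2, -0.8, -0.3]
opening: 0.007
```

```bash
python3 zoom.py k7; python3 - <<'E'
import cv2,numpy as np
s=cv2.imread('pics/k7.png').astype(float)
s=255*(s/255)**.35
c=cv2.resize(s[200:260,270:335].clip(0,255).astype(np.uint8),None,fx=10,fy=10,interpolation=cv2.INTER_CUBIC)
cv2.imwrite('pics/z7.png',c)
E
```

```text
7.85 [ 0.56503182 -0.10529374  0.06976036] [-0.49998003 -0.10672737 -0.74742852]
```

View pics/z7.png

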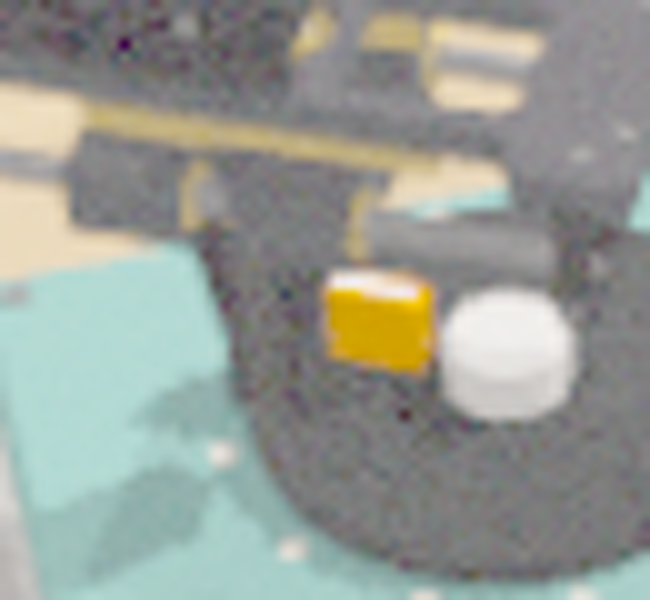

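>>> jog_arm --steps '[{"delta_pos":[0,0,-0.7],"turn":0,"fingers":0},{"delta_pos":[0,0,-1.4],"turn":0,"fingers":0},{"delta_pos":[0,0,-2],"turn":0,"fingers":0},{"delta_pos":[0,0,-2],"turn":0,"fingers":0}]'

```text
time_s: 8.18
position: [0.565, -0.1053, 0.0677]
tcp_rot: [[0.607, -0.0, -0.795], [0.795, 0.0, 0.607], [-0.0, -1.0, 0.0]]
force: [-0.1, -0.2, 0.3]
opening: 0.006
```

>>> jog_arm --steps '[{"delta_pos":[0,0,-0.5],"turn":0,"fingers":0},{"delta_pos":[0,0,-1],"turn":0,"fingers":0},{"delta_pos":[0,0,-1],"turn":0,"fingers":0}]'

```text
time_s: 8.43
position: [0.565, -0.1053, 0.0667]
tcp_rot: [[0.607, -0.0, -0.795], [0.795, 0.0, 0.607], [-0.0, -1.0, 0.0]]
force: [0.5, -0.4, 0.3]
opening: 0.004
```

>>> jog_arm --steps '[{"delta_pos":[0,0,-0.5],"turn":0,"fingers":0},{"delta_pos":[0,0,-1],"turn":0,"fingers":0},{"delta_pos":[0,0,-1],"turn":0,"fingers":0}]'

```text
time_s: 8.68
position: [0.565, -0.1053, 0.0658]
tcp_rot: [[0.607, -0.0, -0.795], [0.795, 0.0, 0.607], [-0.0, -1.0, 0.0]]
force: [-0.5, 0.7, -0.4]
opening: 0.007
```

>>> jog_arm --steps '[{"delta_pos":[0,0,-0.5],"turn":0,"fingers":0},{"delta_pos":[0,0,-1],"turn":0,"fingers":0},{"delta_pos":[0,0,-1],"turn":0,"fingers":0}]'

```text
time_s: 8.93
position: [0.565, -0.1053, 0.0647]
tcp_rot: [[0.607, -0.0, -0.795], [0.795, 0.0, 0.607], [-0.0, -1.0, 0.0]]
force: [-0.7, -0.2, 0.5]
opening: 0.003
```

>>> jog_arm --steps '[{"delta_pos":[0,0,-0.5],"turn":0,"fingers":0},{"delta_pos":[0,0,-1],"turn":0,"fingers":0},{"delta_pos":[0,0,-1],"turn":0,"fingers":0}]'

```text
time_s: 9.18
position: [0.565, -0.1053, 0.0638]
tcp_rot: [[0.607, -0.0, -0.795], [0.795, 0.0, 0.607], [-0.0, -1.0, 0.0]]
force: [-0.5, 0.7, -0.3]
opening: 0.003
```

>>> jog_arm --steps '[{"delta_pos":[0,0,-0.5],"turn":0,"fingers":0},{"delta_pos":[0,0,-1],"turn":0,"fingers":0},{"delta_pos":[0,0,-1],"turn":0,"fingers":0}]'

```text
time_s: 9.43
position: [0.565, -0.1053, 0.0628]
tcp_rot: [[0.607, -0.0, -0.795], [0.795, 0.0, 0.607], [-0.0, -1.0, 0.0]]
force: [-0.4, 0.2, -0.1]
opening: 0.005
```

```bash
python3 zoom.py k8; python3 - <<'E'
import cv2,numpy as np
s=cv2.imread('pics/k8.png').astype(float)
s=255*(s/255)**.35
c=cv2.resize(s[200:260,270:335].clip(0,255).astype(np.uint8),None,fx=10,fy=10,interpolation=cv2.INTER_CUBIC)
cv2.imwrite('pics/z8.png',c)
E
```

```text
9.4833 [ 0.56503992 -0.10530637  0.06277693] [-0.48826047  0.46297323 -0.1824166 ]
```

View pics/z8.png

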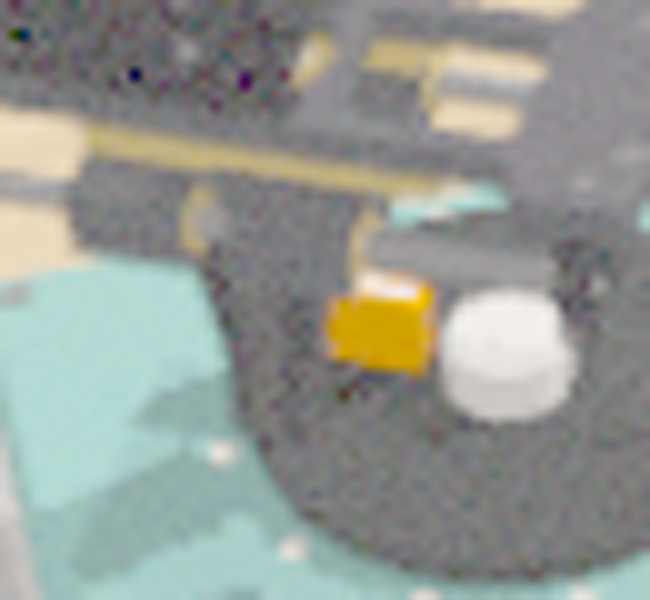

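>>> jog_arm --steps '[{"delta_pos":[-3,3,0],"turn":2,"fingers":0},{"delta_pos":[-5,6,0],"turn":6,"fingers":0},{"delta_pos":[-7,9.6,0],"turn":8,"fingers":0},{"delta_pos":[-9,10.4,0],"turn":6,"fingers":0},{"delta_pos":[-11,11,0],"turn":3,"fingers":0},{"delta_pos":[-13,11.7,0],"turn":0,"fingers":0},{"delta_pos":[-14.3,12.1,0],"turn":-2,"fingers":0},{"delta_pos":[-15.5,12.6,0],"turn":-3,"fingers":0}]'

```text
time_s: 10.15
position: [0.5513, -0.0936, 0.063]
tcp_rot: [[0.649, 0.004, -0.761], [0.761, -0.002, 0.649], [0.001, -1.0, -0.004]]
force: [2.9, -1.6, -3.2]
opening: 0.004
```

```bash
python3 zoom.py k9
```

```text
10.2 [ 0.55101871 -0.0934492   0.06303863] [ 3.26527676 -2.27100443 -2.65805781]
```

View pics/k9z.png

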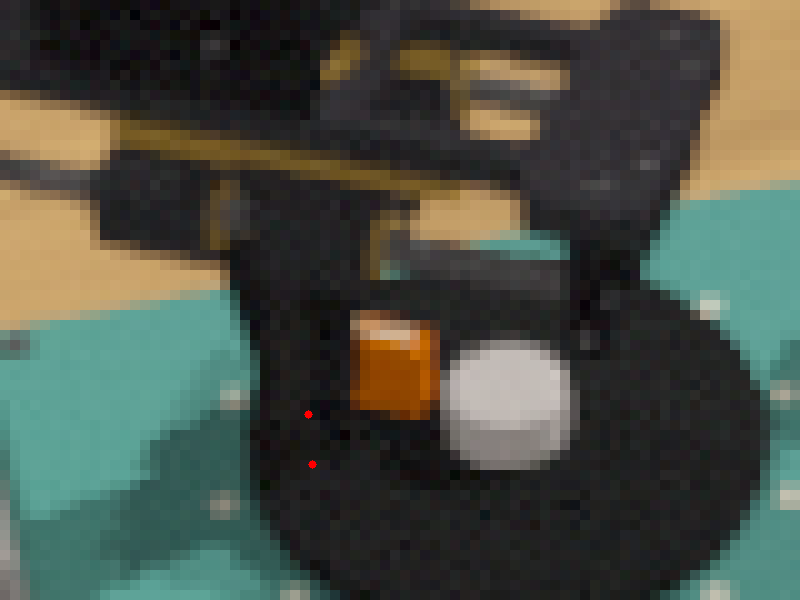

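>>> jog_arm --steps '[{"delta_pos":[-1.2,0.5,0],"turn":-1.5,"fingers":0},{"delta_pos":[-2.3,1,0],"turn":-3,"fingers":0},{"delta_pos":[-3.4,1.5,0],"turn":-4.5,"fingers":0},{"delta_pos":[-4.5,2.1,0],"turn":-6,"fingers":0},{"delta_pos":[-5.6,2.7,0],"turn":-7.5,"fingers":0},{"delta_pos":[-6.7,3.4,0],"turn":-9,"fingers":0},{"delta_pos":[-7.7,4,0],"turn":-10.5,"fingers":0},{"delta_pos":[-8.7,4.7,0],"turn":-12,"fingers":0},{"delta_pos":[-9.7,5.4,0],"turn":-13.5,"fingers":0},{"delta_pos":[-10.7,6.2,0],"turn":-15,"fingers":0},{"delta_pos":[-11.7,7,0],"turn":-16.5,"fingers":0},{"delta_pos":[-12.7,7.7,0],"turn":-18,"fingers":0},{"delta_pos":[-13.6,8.5,0],"turn":-19.5,"fingers":0},{"delta_pos":[-14.5,9.4,0],"turn":-21,"fingers":0}]'

```text
time_s: 11.37
position: [0.5343, -0.0829, 0.0628]
tcp_rot: [[0.878, -0.002, -0.479], [0.479, 0.001, 0.878], [-0.001, -1.0, 0.002]]
force: [-0.3, 0.3, -0.1]
opening: 0.002
```

```bash
python3 look.py l1; python3 zoom.py k10
```

```text
top [0.6295 0.3762 0.001 ] 0.51 dial deg 150.8 r 0.4305
scene [ 0.5348 -0.0649  0.0718] 0.93 dial deg 28.8 r 0.0368
11.5667 [ 0.5347 -0.0831  0.0628] [-0.78  0.16 -0.09] 0.006488779374381121
11.6167 [ 0.53487504 -0.08322477  0.06287802] [ 0.19574135  0.13927157 -0.16336238]
```

View pics/k10z.png

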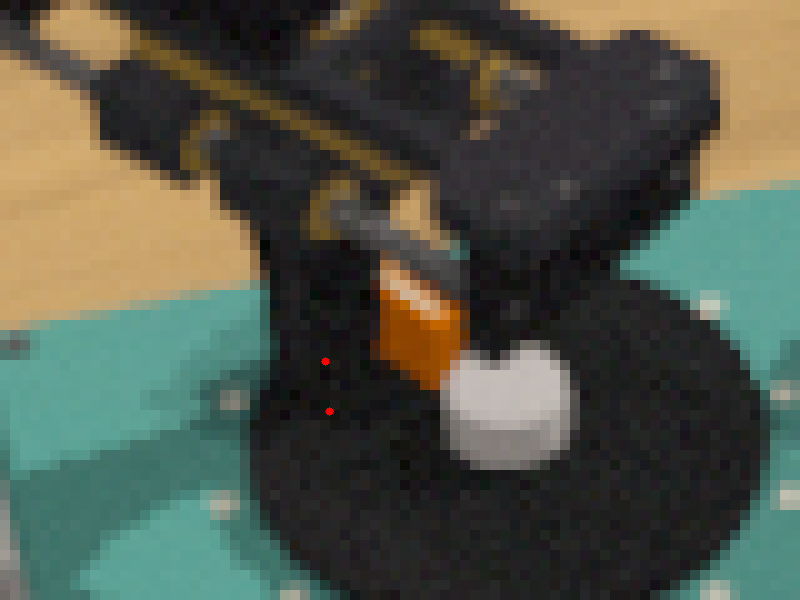

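```bash
python3 - <<'E'
from plan import *
for a,b in((24,54),(54,84),(84,116)):
  print(a)
  for f in np.arange(a+2,b+1,2): print(-(f-a),np.round(pos(f)-pos(a),1))
E
```

```text
24
-2 [-1.2  1.2]
-4 [-2.3  2.4]
-6 [-3.4  3.6]
-8 [-4.5  4.9]
-10 [-5.5  6.2]
-12 [-6.4  7.5]
-14 [-7.3  8.9]
-16 [-8.2 10.3]
-18 [-9.  11.7]
-20 [-9.8 13.2]
-22 [-10.5  14.7]
-24 [-11.2  16.2]
-26 [-11.8  17.7]
-28 [-12.3  19.3]
-30 [-12.8  20.9]
54
-2 [-0.4  1.6]
-4 [-0.8  3.2]
-6 [-1.2  4.8]
-8 [-1.4  6.4]
-10 [-1.7  8.1]
-12 [-1.8  9.7]
-14 [-1.9 11.4]
-16 [-2. 13.]
-18 [-1.9 14.7]
-20 [-1.9 16.3]
-22 [-1.7 18. ]
-24 [-1.6 19.6]
-26 [-1.3 21.2]
-28 [-1.  22.9]
-30 [-0.7 24.5]
84
-2 [0.4 1.6]
-4 [0.9 3.2]
-6 [1.4 4.7]
-8 [2.  6.3]
-10 [2.6 7.8]
-12 [3.3 9.3]
-14 [ 4.  10.8]
-16 [ 4.8 12.2]
-18 [ 5.6 13.7]
-20 [ 6.5 15.1]
-22 [ 7.5 16.4]
-24 [ 8.4 17.8]
-26 [ 9.5 19. ]
-28 [10.5 20.3]
-30 [11.7 21.5]
-32 [12.8 22.7]
```

>>> jog_arm --steps '[{"delta_pos":[-1.2,1.2,0],"turn":-2,"fingers":0},{"delta_pos":[-2.3,2.4,0],"turn":-4,"fingers":0},{"delta_pos":[-3.4,3.6,0],"turn":-6,"fingers":0},{"delta_pos":[-4.5,4.9,0],"turn":-8,"fingers":0},{"delta_pos":[-5.5,6.2,0],"turn":-10,"fingers":0},{"delta_pos":[-6.4,7.5,0],"turn":-12,"fingers":0},{"delta_pos":[-7.3,8.9,0],"turn":-14,"fingers":0},{"delta_pos":[-8.2,10.3,0],"turn":-16,"fingers":0},{"delta_pos":[-9,11.7,0],"turn":-18,"fingers":0},{"delta_pos":[-9.8,13.2,0],"turn":-20,"fingers":0},{"delta_pos":[-10.5,14.7,0],"turn":-22,"fingers":0},{"delta_pos":[-11.2,16.2,0],"turn":-24,"fingers":0},{"delta_pos":[-11.8,17.7,0],"turn":-26,"fingers":0},{"delta_pos":[-12.3,19.3,0],"turn":-28,"fingers":0},{"delta_pos":[-12.8,20.9,0],"turn":-30,"fingers":0}]'

```text
time_s: 12.87
position: [0.5222, -0.0624, 0.0629]
tcp_rot: [[1.0, -0.0, 0.025], [-0.025, 0.0, 1.0], [-0.0, -1.0, 0.0]]
force: [0.6, -0.1, -0.7]
opening: 0.003
```

```bash
python3 look.py l2
```

```text
scene [ 0.6168 -0.3967 -0.0022] 0.74 dial deg 314.8 r 0.35
13.0667 [ 0.5223 -0.0625  0.0629] [ 0.16 -0.34 -0.16] 0.0026256236627762494
```

View pics/l2b.png

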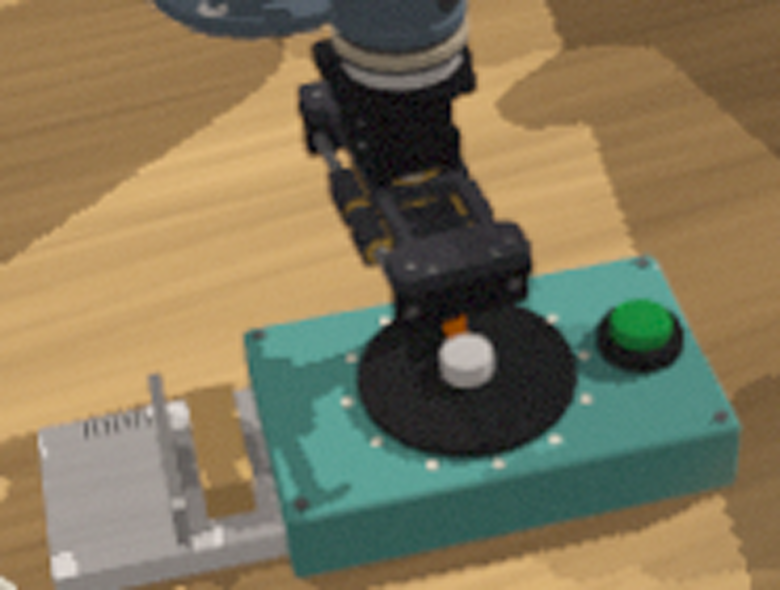

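>>> jog_arm --steps '[{"delta_pos":[-0.4,1.6,0],"turn":-2,"fingers":0},{"delta_pos":[-0.8,3.2,0],"turn":-4,"fingers":0},{"delta_pos":[-1.2,4.8,0],"turn":-6,"fingers":0},{"delta_pos":[-1.4,6.4,0],"turn":-8,"fingers":0},{"delta_pos":[-1.7,8.1,0],"turn":-10,"fingers":0},{"delta_pos":[-1.8,9.7,0],"turn":-12,"fingers":0},{"delta_pos":[-1.9,11.4,0],"turn":-14,"fingers":0},{"delta_pos":[-2,13,0],"turn":-16,"fingers":0},{"delta_pos":[-1.9,14.7,0],"turn":-18,"fingers":0},{"delta_pos":[-1.9,16.3,0],"turn":-20,"fingers":0},{"delta_pos":[-1.7,18,0],"turn":-22,"fingers":0},{"delta_pos":[-1.6,19.6,0],"turn":-24,"fingers":0},{"delta_pos":[-1.3,21.2,0],"turn":-26,"fingers":0},{"delta_pos":[-1,22.9,0],"turn":-28,"fingers":0},{"delta_pos":[-0.7,24.5,0],"turn":-30,"fingers":0}]'

```text
time_s: 14.32
position: [0.5217, -0.038, 0.0629]
tcp_rot: [[0.854, 0.0, 0.521], [-0.521, -0.0, 0.854], [0.0, -1.0, -0.0]]
force: [-0.8, -0.0, -0.1]
opening: 0.005
```

```bash
python3 look.py l3
```

```text
top [6.283e-01 3.725e-01 4.000e-04] 0.41 dial deg 150.8 r 0.4267
scene [ 0.5388 -0.0226  0.0692] 0.97 dial deg 95.4 r 0.0404
14.5167 [ 0.5216 -0.038   0.0628] [ 0.56 -0.86 -0.02] 0.006439145673483401
```

View pics/l3b.png

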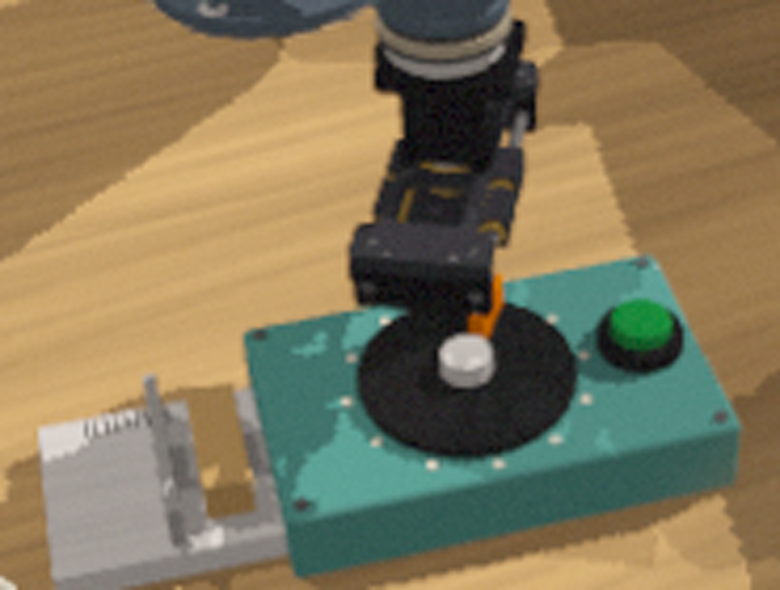

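View pics/l3a.png

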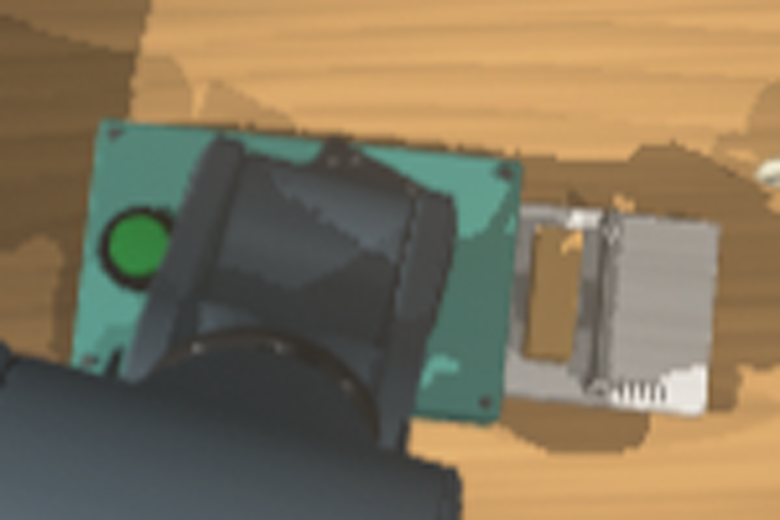

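>>> jog_arm --steps '[{"delta_pos":[0.4,1.6,0],"turn":-2,"fingers":0},{"delta_pos":[0.9,3.2,0],"turn":-4,"fingers":0},{"delta_pos":[1.4,4.7,0],"turn":-6,"fingers":0},{"delta_pos":[2,6.3,0],"turn":-8,"fingers":0},{"delta_pos":[2.6,7.8,0],"turn":-10,"fingers":0},{"delta_pos":[3.3,9.3,0],"turn":-12,"fingers":0},{"delta_pos":[4,10.8,0],"turn":-14,"fingers":0},{"delta_pos":[4.4,11.5,0],"turn":-15,"fingers":0},{"delta_pos":[4.8,12.2,0],"turn":-16,"fingers":0},{"delta_pos":[5.2,13,0],"turn":-17,"fingers":0},{"delta_pos":[5.6,13.7,0],"turn":-18,"fingers":0},{"delta_pos":[6,14.4,0],"turn":-19,"fingers":0},{"delta_pos":[6.5,15.1,0],"turn":-20,"fingers":0},{"delta_pos":[7,15.7,0],"turn":-21,"fingers":0},{"delta_pos":[7.5,16.4,0],"turn":-22,"fingers":0},{"delta_pos":[7.5,16.4,0],"turn":-22,"fingers":0}]'

```text
time_s: 15.85
position: [0.5295, -0.0211, 0.0629]
tcp_rot: [[0.596, 0.001, 0.803], [-0.803, 0.0, 0.596], [0.0, -1.0, 0.001]]
force: [0.4, 0.6, 0.6]
opening: 0.003
```

```bash
python3 look.py l4
```

```text
scene [ 0.5563 -0.0119  0.0686] 0.67 dial deg 124.9 r 0.04
scene [ 0.4477 -0.4471 -0.0012] 0.57 dial deg 339.6 r 0.4151
16.05 [ 0.5291 -0.0214  0.0628] [ 0.09 -1.   -0.42] 0.008879400576627103
```

View pics/l4b.png

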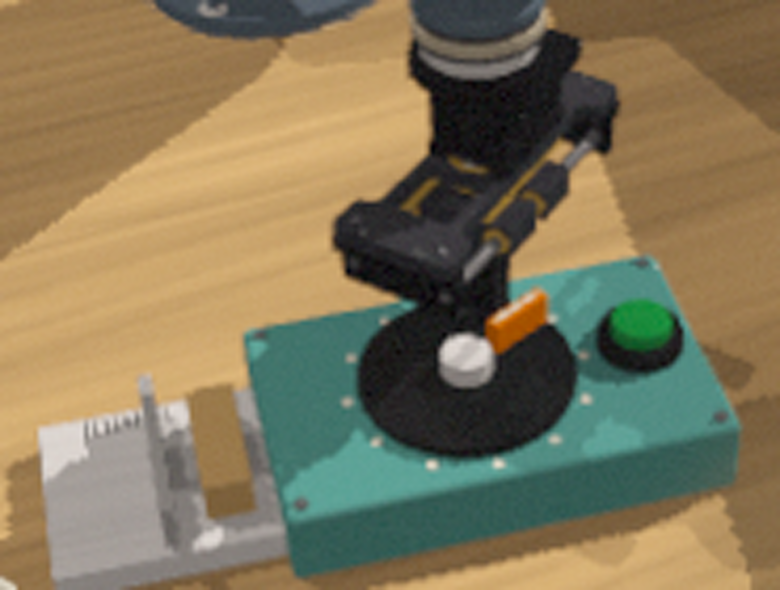

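>>> jog_arm --steps '[{"delta_pos":[-5,-2,0],"turn":0,"fingers":0},{"delta_pos":[-11,-5,0],"turn":0,"fingers":0},{"delta_pos":[-11,-5,15],"turn":0,"fingers":0},{"delta_pos":[-11,-5,40],"turn":0,"fingers":0},{"delta_pos":[-11,-5,70],"turn":0,"fingers":0},{"delta_pos":[10,25,70],"turn":0,"fingers":0},{"delta_pos":[30,50,70],"turn":0,"fingers":0},{"delta_pos":[51,76,70],"turn":0,"fingers":0},{"delta_pos":[51,76,50],"turn":0,"fingers":0},{"delta_pos":[51,76,40],"turn":0,"fingers":0},{"delta_pos":[51,76,40],"turn":0,"fingers":0}]'

```text
time_s: 16.97
position: [0.5767, 0.0545, 0.1001]
tcp_rot: [[0.597, -0.008, 0.802], [-0.802, 0.0, 0.597], [-0.005, -1.0, -0.006]]
force: [-0.1, -0.4, -0.3]
opening: 0.004
```

```bash
python3 look.py m1; python3 - <<'E'
from h import *
print(proj('scene',[read_state()['position']]))
for c in('top','scene'):print([(np.round(d['position'],4),d['confidence']) for d in tip_of('lock_top',c)])
E
```

```text
top [ 0.5519 -0.0134  0.0698] 0.8 dial deg 118.3 r 0.0402
scene [ 0.5576 -0.0101  0.0682] 0.58 dial deg 127.4 r 0.0414
17.1667 [0.5796 0.0536 0.1031] [ 0.47 -0.13  0.77] 0.005170482909210647
[[360.92919508 214.47328149]]
[(array([ 0.5574, -0.1991,  0.0213]), 0.22)]
[(array([0.584 , 0.0578, 0.0716]), 0.6)]
```

View pics/m1b.png

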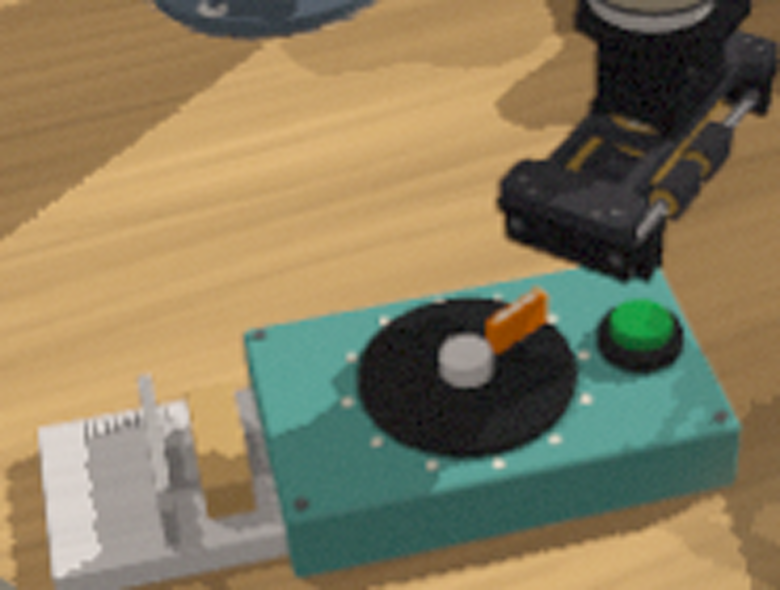

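View pics/m1a.png

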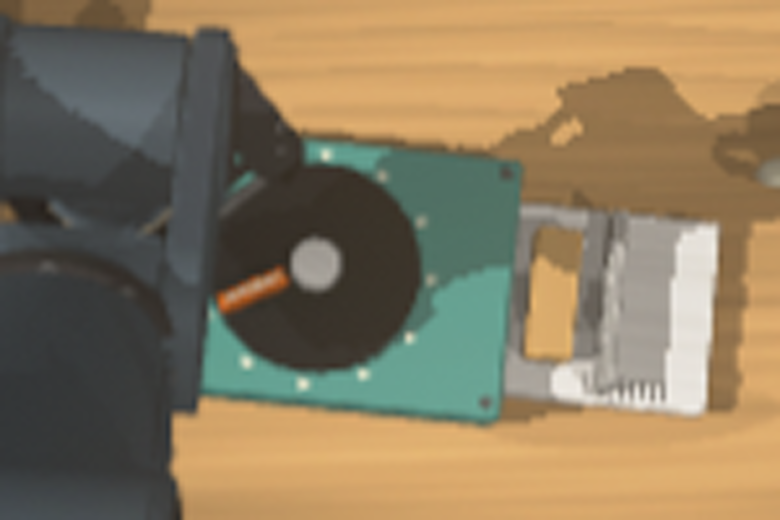

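>>> jog_arm --steps '[{"delta_pos":[1,0,-8],"turn":0,"fingers":0},{"delta_pos":[1,0,-14],"turn":0,"fingers":0},{"delta_pos":[1,0,-20],"turn":0,"fingers":0},{"delta_pos":[1,0,-24],"turn":0,"fingers":0},{"delta_pos":[1,0,-24],"turn":0,"fingers":0},{"delta_pos":[1,0,-24],"turn":0,"fingers":0}]'

```text
time_s: 17.77
position: [0.5807, 0.0545, 0.0782]
tcp_rot: [[0.597, -0.001, 0.802], [-0.802, 0.0, 0.597], [-0.001, -1.0, -0.001]]
force: [0.7, -0.3, -0.3]
opening: 0.004
```

```bash
python3 - <<'E'
from h import *
save('scene','m2');s=cv2.imread('pics/m2.png');st=read_state();print(st['position'],st['force'])
c=cv2.resize(s[195:255,325:395],None,fx=10,fy=10,interpolation=cv2.INTER_CUBIC)
c=(255*(c/255.)**.6).astype(np.uint8)
P=proj('scene',[st['position']])[0];cv2.circle(c,tuple(int(v) for v in ((P-[325,195])*10+5)),4,(0,0,255),-1)
cv2.imwrite('pics/m2z.png',c)
E
```

```text
[0.58102496 0.05451105 0.07858701] [-0.04593267  0.15882271 -0.35089363]
```

View pics/m2z.png

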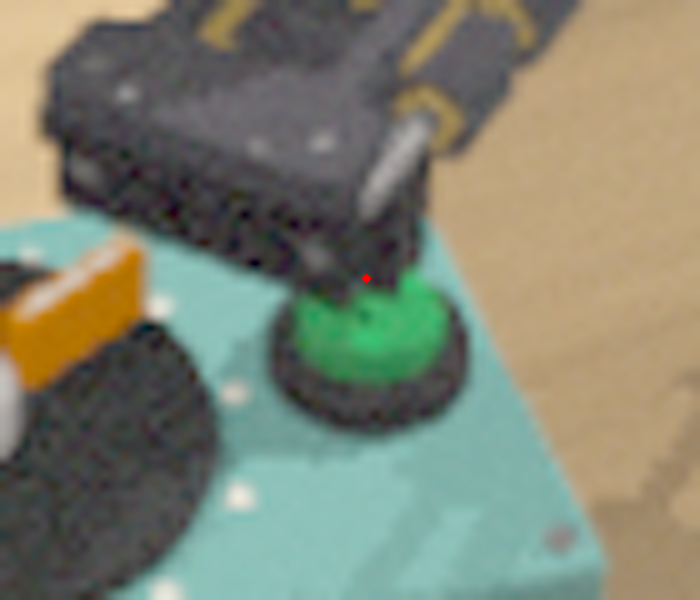

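>>> jog_arm --steps '[{"delta_pos":[1,0,-1],"turn":0,"fingers":0},{"delta_pos":[2,0,-2],"turn":0,"fingers":0},{"delta_pos":[2,0,-3],"turn":0,"fingers":0},{"delta_pos":[2,0,-4],"turn":0,"fingers":0},{"delta_pos":[2,0,-4],"turn":0,"fingers":0}]'

```text
time_s: 18.23
position: [0.583, 0.0545, 0.0747]
tcp_rot: [[0.597, -0.0, 0.802], [-0.802, 0.0, 0.597], [-0.0, -1.0, -0.0]]
force: [0.1, -0.1, -0.0]
opening: 0.003
```

>>> jog_arm --steps '[{"delta_pos":[0,0,-1],"turn":0,"fingers":0},{"delta_pos":[0,0,-2],"turn":0,"fingers":0},{"delta_pos":[0,0,-3],"turn":0,"fingers":0},{"delta_pos":[0,0,-3],"turn":0,"fingers":0}]'

```text
time_s: 18.57
position: [0.5829, 0.0545, 0.0716]
tcp_rot: [[0.597, -0.0, 0.802], [-0.802, 0.0, 0.597], [-0.0, -1.0, -0.0]]
force: [0.1, -0.1, -1.1]
opening: 0.0
```

>>> jog_arm --steps '[{"delta_pos":[0,0,-1],"turn":0,"fingers":0},{"delta_pos":[0,0,-2],"turn":0,"fingers":0},{"delta_pos":[0,0,-2],"turn":0,"fingers":0}]'

```text
time_s: 18.82
position: [0.5829, 0.0545, 0.0696]
tcp_rot: [[0.597, -0.0, 0.802], [-0.802, 0.0, 0.597], [-0.0, -1.0, -0.0]]
force: [0.7, -0.3, -0.1]
opening: 0.002
```

>>> jog_arm --steps '[{"delta_pos":[0,0,-1],"turn":0,"fingers":0},{"delta_pos":[0,0,-2],"turn":0,"fingers":0},{"delta_pos":[0,0,-2],"turn":0,"fingers":0}]'

```text
time_s: 19.07
position: [0.5832, 0.0545, 0.0679]
tcp_rot: [[0.597, 0.0, 0.802], [-0.802, 0.0, 0.597], [0.0, -1.0, 0.0]]
force: [0.3, -0.2, 1.4]
opening: 0.001
```

>>> jog_arm --steps '[{"delta_pos":[0,0,-1],"turn":0,"fingers":0},{"delta_pos":[0,0,-2],"turn":0,"fingers":0},{"delta_pos":[0,0,-2],"turn":0,"fingers":0}]'

```text
time_s: 19.32
position: [0.5832, 0.0545, 0.0659]
tcp_rot: [[0.597, 0.0, 0.802], [-0.802, 0.0, 0.597], [0.0, -1.0, 0.0]]
force: [-0.5, 0.3, 3.3]
opening: 0.006
```

>>> jog_arm --steps '[{"delta_pos":[0,0,-1],"turn":0,"fingers":0},{"delta_pos":[0,0,-2],"turn":0,"fingers":0},{"delta_pos":[0,0,-2],"turn":0,"fingers":0}]'

```text
time_s: 19.57
position: [0.5832, 0.0545, 0.0639]
tcp_rot: [[0.597, 0.0, 0.802], [-0.802, -0.0, 0.597], [0.0, -1.0, 0.0]]
force: [-0.2, -0.1, 4.2]
opening: 0.005
```

>>> jog_arm --steps '[{"delta_pos":[0,0,-1],"turn":0,"fingers":0},{"delta_pos":[0,0,-2],"turn":0,"fingers":0},{"delta_pos":[0,0,-2],"turn":0,"fingers":0},{"delta_pos":[0,0,-2],"turn":0,"fingers":0}]'

```text
time_s: 19.9
position: [0.5832, 0.0545, 0.0626]
tcp_rot: [[0.597, 0.0, 0.802], [-0.802, -0.0, 0.597], [0.0, -1.0, 0.0]]
force: [-1.4, 0.3, 8.3]
opening: 0.009
```

>>> jog_arm --steps '[{"delta_pos":[0,0,-1],"turn":0,"fingers":0},{"delta_pos":[0,0,-2],"turn":0,"fingers":0},{"delta_pos":[0,0,-2],"turn":0,"fingers":0}]'

```text
time_s: 20.15
position: [0.5833, 0.0545, 0.0624]
tcp_rot: [[0.597, 0.001, 0.802], [-0.802, -0.0, 0.597], [0.001, -1.0, 0.001]]
force: [-4.2, -0.2, 18.9]
opening: 0.011
```

Force has jumped to 19 N and travel has stopped, so the button is bottomed. Now I'll release and move clear.

>>> jog_arm --steps '[{"delta_pos":[0,0,5],"turn":0,"fingers":0},{"delta_pos":[0,0,15],"turn":0,"fingers":0},{"delta_pos":[0,0,40],"turn":0,"fingers":0},{"delta_pos":[0,0,80],"turn":0,"fingers":0},{"delta_pos":[-10,30,120],"turn":0,"fingers":0},{"delta_pos":[-20,70,140],"turn":0,"fingers":0},{"delta_pos":[-40,110,150],"turn":0,"fingers":0},{"delta_pos":[-60,150,150],"turn":0,"fingers":0},{"delta_pos":[-80,190,150],"turn":0,"fingers":0},{"delta_pos":[-80,190,150],"turn":0,"fingers":0},{"delta_pos":[-80,190,150],"turn":0,"fingers":0},{"delta_pos":[-80,190,150],"turn":0,"fingers":0}]'

```text
time_s: 21.15
position: [0.5023, 0.2454, 0.2097]
tcp_rot: [[0.599, -0.0, 0.801], [-0.801, -0.001, 0.599], [0.0, -1.0, -0.001]]
force: [0.3, -0.4, -1.0]
opening: 0.006
```

```bash
python3 look.py n1; python3 - <<'E'
from h import *
for t in('mug','foam','cast','board_a','pliers'):
    print(t,[(np.round(d['position'],4).tolist(),round(d['confidence'],2)) for d in tip_of(t,'scene')][:2])
a=cv2.imread('pics/n1t.png');b=cv2.imread('pics/n1s.png');cv2.imwrite('pics/n1f.png',b)
E
```

```text
top [ 0.5537 -0.014   0.0676] 0.96 dial deg 120.4 r 0.0389
scene [ 0.5559 -0.0099  0.0725] 0.82 dial deg 125.3 r 0.042
21.35 [0.5039 0.2432 0.2096] [ 0.48  0.71 -0.42] 0.004658597226071748
mug [([0.6182, -0.3959, -0.0037], 0.83)]
foam [([0.6272, 0.3722, 0.0036], 0.77), ([0.5715, -0.0514, 0.0563], 0.71)]
cast [([0.3138, 0.4022, 0.0042], 0.55)]
board_a [([0.5495, -0.195, 0.021], 0.7), ([0.6277, 0.3704, 0.0009], 0.69)]
pliers [([0.4495, -0.4478, -0.0009], 0.67), ([0.5702, -0.0487, -0.0018], 0.46)]
```

View pics/n1a.png

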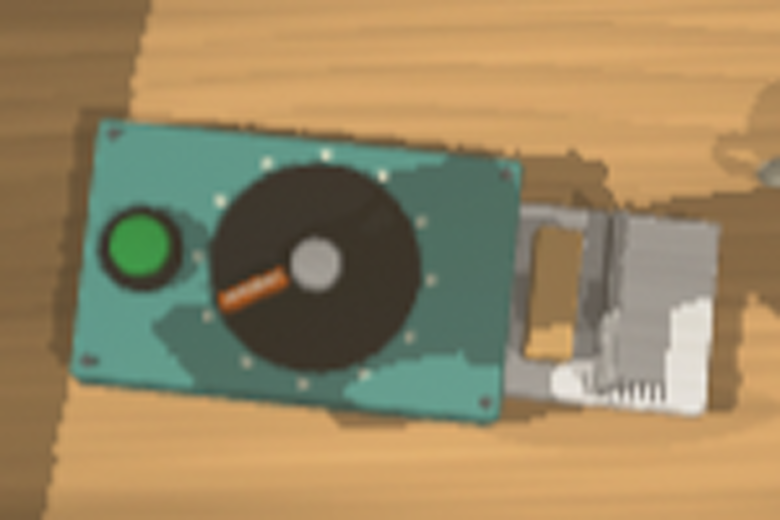

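View pics/n1f.png

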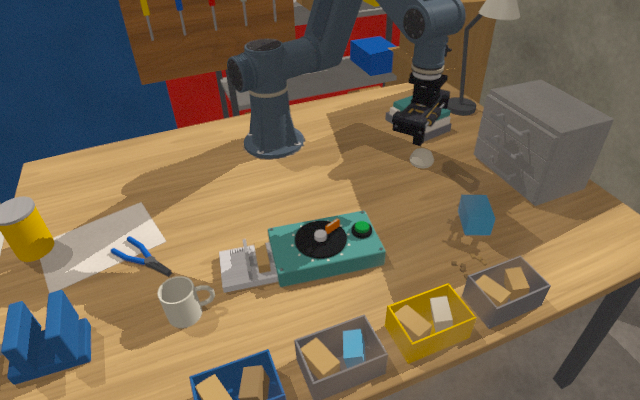

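The fin is at the fourth click, 120° from home, with its tip by the pip at (208,316) in the crop. The button at (140,244) looks raised, everything else is in its place, and the arm is clear.

```bash
python3 -c "
from rig import *
print(hand_in())"
```

```text
the job is handed in; nothing more can be done
None
```

The dial is on its fourth click and the green button has been pressed to the bottom and released. I handed the job in at about 21 s of the 48 s allowed; no verdict came back.

**How it was done**
- I pushed the fin from its counter-clockwise side with the shut fingertips, one click at a time. Contact force was about 4–5 N at the one moment I sampled it while pushing.
- I pressed the button straight down until travel stopped after about 6 mm and the force rose to about 19 N. I then lifted off and moved the arm clear.

**Last checks**
- **Dial:** fin readings give 120° from the top camera and 125° from the scene camera; the target is 120°. The scene camera also read about 5° high at the third click.
- **Button:** it looks raised in the pictures, but I had no direct reading of its travel.
- **Loose things:** board piece on the bed, foam, mug, cast and pliers were found within a few mm of their starting positions. I did not re-measure the brown board; nothing went near it.
- **Arm:** it is clear of everything and the force reading is about zero.

**One disagreement:** the fingertips did not reach 17 mm beyond the TCP as stated. They were roughly level with it, so my first pass went over the fin without touching it. I found the right height by lowering in small steps while watching the force, then pushed again.

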